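# Refit the filter tube in the push-fit socket

### The job

Take the long filter tube out of the rack and push it, nose first, into the filter unit's push-fit socket, past the stiff seal until it is fully home on the bottom; push steadily and do not force the cushioned socket down hard onto its stops. Then slide the steel fork all the way across over the tube's collar so that it locks the tube in, let go, and leave the plug, the bottles and the other things where they are.

Things in the scene. Friction and masses are not known exactly. Their poses are not given: they have to be found in the camera images.
- tube_mid (a point): Filter tube: rigid white plastic, 16 mm in diameter, 120 mm long, about 60 g, upright in either of the rack's two holes. A collar 30 mm wide and 6 mm thick sits 44 to 50 mm above its lower end and rests on the rack's top; grip the plain 70 mm above it. About 1 mm of play in the rack. This point: on its axis, half-way along, 60 mm above the lower end; z along the axis, up.
- tube_foot (a point): Centre of the flat tip of the tube's lower end, 60 mm below tube_mid. The lowest 9 mm is a tapered nose, 12.8 mm wide at the tip.
- rack: White plastic rack block, 56 mm (its x) by 124 mm (its y) by 55 mm high, fixed to the table; origin at the centre of its underside. Two upright 18 mm holes at y = -30 mm and +30 mm: one holds the filter tube, the other a plug.
- plug: Blanking plug, not to be moved: white plastic, 16 mm stem sunk in the rack's other hole, and a round head 30 mm in diameter and 14 mm high that rests on the rack's top, nothing above it. Origin at the lower end of its stem.
- unit: Filter unit: white foot 110 mm (its x) by 170 mm (its y, from -115 to +55 mm) by 40 mm high, fixed to the table. Origin on the table, under the socket's axis. It carries the upright round socket, 50 mm in outer diameter, and the fork on the socket's -y side.
- mouth (a point): Centre of the socket's mouth, level with its rim, 95 mm above the table; axes as the unit's. Upright bore, 18 mm wide, with a 45 degree lead-in about 6 mm deep, about 28 mm wide at the rim. Its flat bottom lies 40 mm below the mouth: with the tube home the collar's underside is 4 mm above the mouth.
- seal (a point): Point on the bore's axis 20 mm below the mouth, where the stiff seal begins. At 12 mm three light sprung pads (1 to 3 N) centre the tube. Below this point, at 20 to 26 mm, stands a rubber seal cup that fills the bore: the nose pushes it down ahead of it against a steady drag of about 11 N (it stays where it is left) until the nose lands on the fixed bottom. Home is felt as the push rising to about 20 N.
- cushion (a point): Point on the socket's axis at its underside, 46 mm above the table. The socket with its fork stands on a sprung cushion: it sinks about 1 mm for every 3 N of downward push, taking the tube along, and comes back when let go; hard stops 13 mm down. It should never be pushed down by as much as 10 mm (about 30 N).
- fork (a joint): Travel of the locking fork, m: 0 fully open, 0.028 fully closed (end stop). It slides along the unit's +y with about 2 N of drag and stays where it is left.
- fork_knob (a point): Middle of the fork's upright black knob, a post 12 mm in diameter, 112 to 150 mm above the table (this point 131 mm), pushed sideways along the unit's +y. It lies 78 mm to the -y side of the socket's axis at joint 0, 50 mm at 0.028. The fork is a 40 mm wide, 5 mm thick steel plate; its prongs, 20 mm apart, pass 2.5 mm above the collar of a tube that is home, and are blocked by one that is not.
- pigment: Small amber bottle, 30 mm in diameter, 65 mm high, beyond the unit; bystander, origin under its centre.
- serum: White bottle, 36 mm in diameter, 85 mm high, beside the rack on its +y side; bystander, origin under its centre.
- cup: Steel cup, 70 mm across, 50 mm high; bystander, origin under its centre.
- ink_ring: White plastic ring, 28 mm across, 12 mm high; bystander, origin under its centre.
- pen: Aluminium hand tool, a 10 mm rod 130 mm long lying on the table along its x; bystander, origin under its middle.
- jar: Glass jar with a white lid, 60 mm in diameter, 60 mm high; bystander, origin under its centre.
Things that resemble listed ones, but are neither listed nor needed, are in the scene too. What is shaped like the part that bears tube_mid but red is not meant.

How it is judged:
By the outcome, as a careful person would: the job done as asked, in the order asked, and still so for the second after the job is handed in, with the robot touching nothing.
It also fails if it takes over 54 s, if anything falls off the work surface, if the arm or the gripper's body presses on something with over 40 N, if the wrist force passes 120 N, or if a joint passes its speed limit or range.

### The arm

A 7-joint arm with a two-finger parallel gripper is mounted at the origin on the work surface. World frame = base frame: x ahead of the robot, y to its left, z up, the work surface at z = 0. Lengths are in m, angles in rad, forces in N, time in s.
With the tool pointing down it reaches from about 0.4 to 0.9 m from the base axis. Payload 5.5 kg.
Tool frame: the origin (TCP) lies midway between the tips of the shut fingers; the grasp point (between the pads) lies robot.hold_point_z behind it (robot.hold_point_z is the distance from the TCP to the grasp point, in m); z points along the fingers, y is the line along which they close (so a half turn about z gives the same grasp; the last joint's range is limited). The gripper opens to 92 mm and grips with 3 to 60 N. Pads are 19 mm wide; open, the fingers measure 130 mm over their backs; the gripper's body (75 mm by 190 mm) begins 47 mm behind the grasp point.
Start: joints at [-0.881, 0.501, -0.427, 1.55, 0.221, 1.138, -0.21], TCP at [0.269, 0.592, 0.227] pointing down, gripper open.
Joint ranges: [-2.88, 2.88], [-0.31, 2.03], [-1.54, 1.56], [0.2, 2.42], [-1.41, 4.55], [0.19, 2.02], [-2.57, 2.57]. Speed limits (rad/s): [2.57, 2.57, 3.14, 3.14, 3.14, 3.14, 3.14].

### API

Orientations are given as a rotation vector (axis times angle).
In Python, from workcell import robot gives the robot as it stands. The module is installed in compiled form; this text tells all that it offers.
- The arm moves only by the tool send_rows, never from a script. Its argument "moves" is a list of rows, each a list of 7 numbers: the shift along the tool's x, y, z in cm, then the turn, a rotation vector about the tool's x, y, z in degrees, then the opening, from -1 (shut) to 1 (fully open). In form: [[dx, dy, dz, wx, wy, wz, claw], ...]. A call has 1 to 12 rows; each row is the pose to reach, as a shift and turn from the pose commanded when the call began, along the tool's axes at that moment; what a row does not reach only later rows make up. A row lasts 1/12 s, in which the tool goes at most 41.7 mm and 7.16 degrees, less where a joint would pass 70% of its speed; a pose out of reach is approached as far as the arm can. A call with a gripper value outside its range is refused whole. The fingers move at their own pace and stop on an object; "newtons" is the grip in N (left out, the last holds). Time passes only in rows, so rows that repeat a pose let the fingers close. It gives the time, the measured TCP pose, the force, the opening and the grip force at its end, in the units of the state.
- robot.state(): the state, without advancing time (a new reading comes with each control period).
- robot.camera(name): name is "side" or "top" or "wrist"; returns the picture (400x640x3 uint8, red, green, blue); there is no depth.
- robot.camera_params(name): a dict with "camera_matrix" (3x3 intrinsics, pixels), "R" (3x3) and "t" (3): a world point X has camera coordinates R X + t. Camera axes: x right, y down, z forward; pixel columns grow to the right and rows downward; lengths in m; the calibration is good to about 2 mm. A picture is of the moment at which its call begins: read the wrist's pose just before it. camera_params takes no time and is no camera call; for the wrist camera it gives the pose at the moment of the call.
- robot.job_done(): hands the job in; it is judged then, once.
Trained networks look in the newest picture that a camera, given by its name, has taken for a name from the list of things; names that differ only in an ending like _2 or _b are one class to them, and where a whole thing is asked for, a point or a joint stands for the part that bears it (a point fixed in the world has none). Each returns a list of dicts, best first, with "conf" (0 to 1); they miss things now and then, are a little off and sometimes report something else, mostly with a low value. They report only what shows in the picture. A call takes as long as a camera call. They do not tell look-alikes from the thing itself.
- robot.boxes_of(camera, name): "bbox" ([left, top, width, height] in pixels, round what is visible of it).
- robot.mark_of(camera, name): "pixel" ([row, column] in pixels: a listed point, or the origin of a listed thing).
The state is a dict: "clock": time; "joints": joint angles; "joint_velocities": joint speeds; "joint_efforts": joint torques, N m; "tcp_pos": TCP position; "tcp_rot": TCP orientation; "contact_force": force on the tool from outside, world axes, zero at the start; "ft_torque": the same for the moment, N m; "gripper_width": finger opening in m; "finger_force": force on a finger pad.
Only numpy, scipy, OpenCV 4.12 (cv2) and the standard library are available. Lean on these libraries where they do the work, as an engineer would, in place of code of your own. Each camera call takes 0.05 s, during which the arm holds its last target. There are 200 camera calls.

## Working session

There is one attempt and no reset: what is moved stays moved. The work goes in short steps, Python scripts to look and compute and a tool call to move; the robot and the scene stay as the last step left them, time stands still between calls to the robot, and variables do not carry over. Pictures are saved under pics/ and viewed, at most 12 in all, crops included, and the job is handed in when it is done.

Besides the shell and the picture viewer there is one more tool, called after "Emit:" as name([rows], argument=value, ...), one row to a line, values as JSON. send_rows: Moves the arm, as the interface text tells. Its arguments: {"type":"object","properties":{"moves":{"type":"array","items":{"type":"array","items":{"type":"number"}}},"newtons":{"type":"number"}},"required":["moves"]}

```bash
mkdir -p pics
cat > h.py <<'E'
import numpy as np, cv2
from workcell import robot
from scipy.spatial.transform import Rotation as Rn
def ray(c,px):
    p=robot.camera_params(c);K=np.array(p["camera_matrix"]);R=np.array(p["R"]);t=np.array(p["t"]).ravel()
    d=R.T@np.linalg.inv(K)@np.array([px[1],px[0],1.]);return -R.T@t,d/np.linalg.norm(d)
def atz(c,px,z):
    o,d=ray(c,px);return o+d*(z-o[2])/d[2]
def proj(c,X):
    p=robot.camera_params(c);q=np.array(p["camera_matrix"])@(np.array(p["R"])@np.array(X)+np.array(p["t"]).ravel());return q[1]/q[2],q[0]/q[2]
def tri(l):
    A=np.zeros((3,3));b=np.zeros(3)
    for o,d in l:
        M=np.eye(3)-np.outer(d,d);A+=M;b+=M@o
    return np.linalg.solve(A,b)
def totool(X):
    s=robot.state();return Rn.from_rotvec(s["tcp_rot"]).as_matrix().T@(np.array(X)-s["tcp_pos"])*100
E
python3 - <<'E'
from h import *
np.set_printoptions(precision=4,suppress=True)
print(robot.state(),robot.hold_point_z)
ims=[]
for c in("side","top"):
    im=robot.camera(c);cv2.imwrite(f"pics/{c}0.png",im[:,:,::-1])
    print(c,robot.camera_params(c)["t"])
    for n in["tube_mid","tube_foot","rack","plug","unit","mouth","fork_knob","serum","pigment"]:
        print(c,n,[(np.round(m["pixel"]).tolist(),round(m["conf"],2)) for m in robot.mark_of(c,n)[:4]])
print(robot.state()["clock"])
E
```

```text
{'clock': 0.0, 'joints': array([-0.8808,  0.5018, -0.4268,  1.5515,  0.2208,  1.1383, -0.2103]), 'joint_velocities': array([ 0.0002, -0.0006,  0.0001, -0.0001,  0.0006,  0.0003,  0.0003]), 'joint_efforts': array([  0.    , -56.6593,  -5.8156, -27.9103,  -0.0685,   0.0311,
         0.0002]), 'tcp_pos': array([0.2688, 0.591 , 0.2257]), 'tcp_rot': array([-0.6652, -3.0699,  0.0029]), 'contact_force': array([-0.6897, -0.0431, -0.05  ]), 'ft_torque': array([-0.005 , -0.0081, -0.0417]), 'finger_force': 0.0, 'gripper_width': 0.09185066461477208} 0.0188
side [0.5409 0.1998 0.9441]
side tube_mid [([257.0, 321.0], 0.84), ([278.0, 356.0], 0.81)]
side tube_foot [([186.0, 361.0], 0.69), ([293.0, 356.0], 0.57)]
side rack [([290.0, 315.0], 0.81), ([261.0, 318.0], 0.33)]
side plug [([297.0, 308.0], 0.59)]
side unit [([188.0, 358.0], 0.96)]
side mouth [([161.0, 363.0], 0.66), ([337.0, 296.0], 0.27)]
side fork_knob [([133.0, 378.0], 0.67), ([166.0, 362.0], 0.41)]
side serum [([334.0, 295.0], 0.76), ([177.0, 360.0], 0.34)]
side pigment [([176.0, 322.0], 0.74), ([230.0, 238.0], 0.68)]
top [0.0041 0.5613 1.1206]
top tube_mid [([246.0, 263.0], 0.62)]
top tube_foot [([191.0, 365.0], 0.7)]
top rack [([222.0, 266.0], 0.86)]
top plug [([220.0, 258.0], 0.66)]
top unit [([223.0, 363.0], 0.62), ([256.0, 292.0], 0.35)]
top mouth [([219.0, 370.0], 0.89)]
top fork_knob [([227.0, 396.0], 0.6)]
top serum [([223.0, 266.0], 0.56), ([220.0, 232.0], 0.46)]
top pigment [([190.0, 368.0], 0.4)]
1.0
```

Run:
```python
import cv2,numpy as np
a=cv2.imread("pics/side0.png")[90:380,190:450];b=cv2.imread("pics/top0.png")[130:310,190:450]
cv2.imwrite("pics/a.png",cv2.resize(a,None,fx=2.05,fy=2.05,interpolation=2));cv2.imwrite("pics/b.png",cv2.resize(b,None,fx=3,fy=3,interpolation=2))
```

```text
(no output)
```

View pics/a.png

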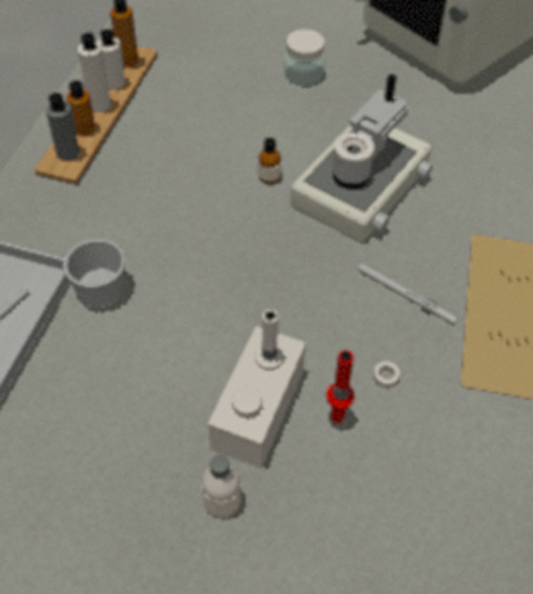

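View pics/b.png

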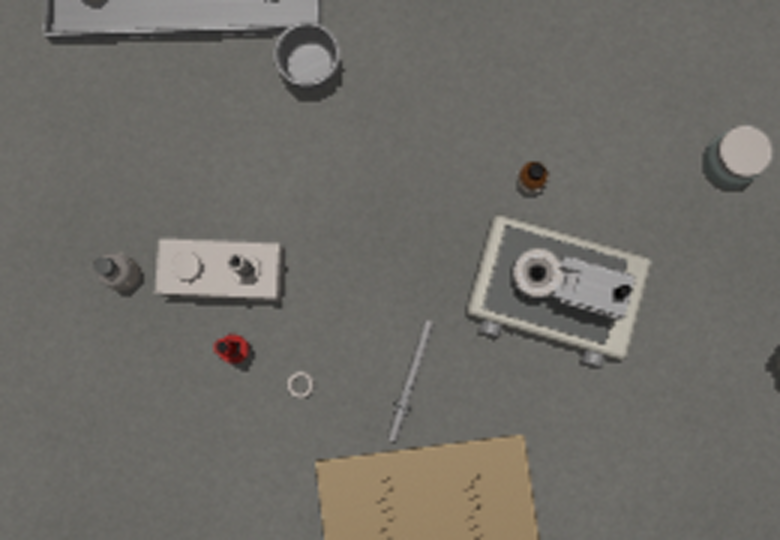

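The side view shows two tube-like things: the white one standing in the rack at about (row 257, col 321), and a red one on the table at (278, 356). The white one fits: it is white, in a rack hole, with its collar on the rack top. The flat head at (286, 310) is the plug. The unit's socket is at (161, 363) and its black knob at (133, 380).

Run:
```python
from h import *
np.set_printoptions(precision=4,suppress=True)
print("tube tri",tri([ray("side",(257,321)),ray("top",(246,263))]), "top@115/131",atz("top",(130+262/3,190+236/3),.131))
T=dict(mouth=((161,363),(219,370)),knob=((133,378),(227,396)),pl=((297,308),(220,258)),rack=((290,315),(222,266)))
for k,(a,b) in T.items():print(k,tri([ray("side",a),ray("top",b)]))
print("rack corners z=.055",[atz("top",(130+r/3,190+c/3),.055) for c,r in((159,239),(281,244),(278,299),(155,294))])
print("mouth",atz("side",(161,363),.095),atz("top",(219,370),.095),atz("top",(130+272/3,190+537/3),.095))
print("knob",atz("side",(133,378),.131),atz("top",(227,396),.131),atz("top",(130+290/3,190+622/3),.15),atz("side",(90+80/2.05,190+391/2.05),.15))
print("unit corners",[atz("top",(130+r/3,190+c/3),.04) for c,r in((498,217),(650,261),(626,358),(468,314))])
print("plug head",atz("top",(130+266/3,190+188/3),.069))
im=cv2.imread("pics/side0.png")[230:320,280:370];cv2.imwrite("pics/c.png",cv2.resize(im,None,fx=6,fy=6,interpolation=2))
```

```text
tube tri [0.4716 0.1498 0.1288] top@115/131 [0.5151 0.1249 0.131 ]
mouth [ 0.5035 -0.169   0.0916]
knob [ 0.4798 -0.2357  0.1322]
pl [ 0.5258  0.1791 -0.0004]
rack [ 0.5187  0.1544 -0.008 ]
rack corners z=.055 [array([0.5494, 0.2149, 0.055 ]), array([0.5405, 0.0897, 0.055 ]), array([0.4843, 0.0936, 0.055 ]), array([0.493, 0.219, 0.055])]
mouth [ 0.5008 -0.1654  0.095 ] [ 0.5052 -0.1684  0.095 ] [ 0.5004 -0.1652  0.095 ]
knob [ 0.4829 -0.237   0.131 ] [ 0.4769 -0.2361  0.131 ] [ 0.4764 -0.2361  0.15  ] [ 0.4769 -0.231   0.15  ]
unit corners [array([ 0.5638, -0.1345,  0.04  ]), array([ 0.5133, -0.2885,  0.04  ]), array([ 0.4151, -0.2582,  0.04  ]), array([ 0.4643, -0.0995,  0.04  ])]
plug head [0.5192 0.1825 0.069 ]
```

View pics/c.png

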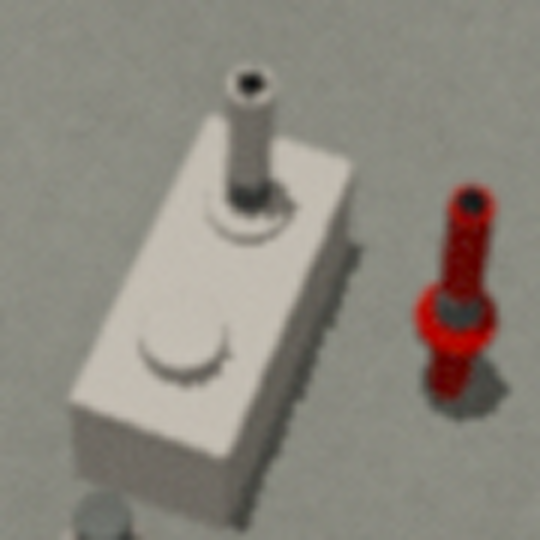

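The crop confirms it: the white tube stands in the rack's far hole with its top at (row 244, col 321) and its collar on the rack. The plug's head is in the near hole, and the red tube stands apart on the table.

```bash
cat >> h.py <<'E'
def plan(xyz,ydeg):
    "shift (cm) and turn (deg) in tool axes to TCP xyz, pointing down, tool y at heading ydeg"
    s=robot.state();R0=Rn.from_rotvec(s["tcp_rot"]).as_matrix()
    a=np.radians(ydeg);y=np.array([np.cos(a),np.sin(a),0]);z=np.array([0,0,-1.]);R1=np.c_[np.cross(y,z),y,z]
    return np.round(R0.T@(np.array(xyz)-s["tcp_pos"])*100,2),np.round(np.degrees(Rn.from_matrix(R0.T@R1).as_rotvec()),2)
E
python3 - <<'E'
from h import *
print(atz("side",(243.7,321.5),.131),plan((.515,.1245,.23),72.3))
E
```

```text
[0.51746233 0.12675241 0.131     ] (array([-41.73, -32.35,  -0.33]), array([ 0.  , -0.  , -6.75]))
```

Emit:
send_rows([
  [-41.8, -32.2, -0.3, 0, 0, -6.7, 1],
  [-41.8, -32.2, -0.3, 0, 0, -6.7, 1],
  [-41.8, -32.2, -0.3, 0, 0, -6.7, 1],
  [-41.8, -32.2, -0.3, 0, 0, -6.7, 1],
  [-41.8, -32.2, -0.3, 0, 0, -6.7, 1],
  [-41.8, -32.2, -0.3, 0, 0, -6.7, 1],
  [-41.8, -32.2, -0.3, 0, 0, -6.7, 1],
  [-41.8, -32.2, -0.3, 0, 0, -6.7, 1],
  [-41.8, -32.2, -0.3, 0, 0, -6.7, 1],
  [-41.8, -32.2, -0.3, 0, 0, -6.7, 1],
  [-41.8, -32.2, -0.3, 0, 0, -6.7, 1],
  [-41.8, -32.2, -0.3, 0, 0, -6.7, 1],
], newtons=45)

```text
clock: 2.0
tcp_pos: [0.504, 0.1481, 0.23]
tcp_rot: [0.484, 3.103, 0.001]
contact_force: [1.1, 0.7, -0.9]
gripper_width: 0.092
finger_force: 0.0
```

Run:
```python
from h import *
s=robot.state();print(s["clock"],s["tcp_pos"],s["contact_force"],np.abs(s["joint_velocities"]).max())
print(plan((.516,.1257,.23),72.3))
```

```text
2.0 [0.50403071 0.14808423 0.23001772] [ 1.07333824  0.68997693 -0.86851175] 0.9921644675798459
(array([-1.82, -1.77,  0.  ]), array([ 0.03,  0.05, -0.05]))
```

Emit:
send_rows([
  [-1.5, -1.5, 0, 0, 0, 0, 1],
  [-1.5, -1.5, 0, 0, 0, 0, 1],
  [-1.5, -1.5, 0, 0, 0, 0, 1],
])

```text
clock: 2.25
tcp_pos: [0.5136, 0.1296, 0.2295]
tcp_rot: [0.491, 3.103, 0.0]
contact_force: [-0.3, 1.1, 0.1]
gripper_width: 0.0919
finger_force: 0.0
```

Run:
```python
from h import *
s=robot.state();print(s["clock"],s["tcp_pos"],s["contact_force"],plan((.516,.1257,.23),72.3))
im=robot.camera("wrist");cv2.imwrite("pics/w1.png",im[:,:,::-1])
for n in["tube_mid","tube_foot","plug","rack"]:
    for m in robot.mark_of("wrist",n)[:2]: print(n,m,atz("wrist",m["pixel"],{"tube_mid":.071,"rack":0}.get(n,.011)))
print("pred top",proj("wrist",(.516,.1257,.131)),"collar",proj("wrist",(.516,.1257,.061)))
```

```text
2.25 [0.51356071 0.12961594 0.22954644] [-0.30285674  1.08109008  0.13614433] (array([-0.35, -0.3 , -0.05]), array([ 0.  ,  0.  , -0.27]))
tube_mid {'pixel': [110.9, 310.3], 'conf': 0.91} [0.43661683 0.14463769 0.071     ]
tube_mid {'pixel': [185.8, 321.0], 'conf': 0.88} [0.5144717  0.13121114 0.071     ]
plug {'pixel': [162.4, 366.9], 'conf': 0.8} [0.51784544 0.19162587 0.011     ]
rack {'pixel': [164.6, 341.9], 'conf': 0.56} [0.51330096 0.16063091 0.        ]
pred top (np.float64(206.39985499783208), np.float64(315.3712104793181)) collar (np.float64(186.36983849309178), np.float64(316.4279623177685))
```

View pics/w1.png

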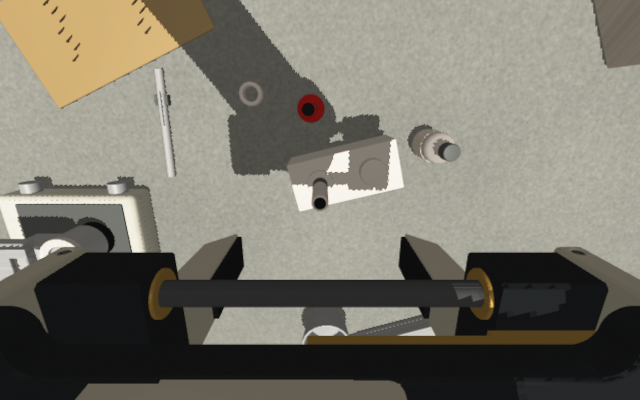

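The wrist view shows the white tube's top at (row 203, col 320) in the rack and the plug's head at (172, 373). The red look-alike stands apart at (108, 311). The arm was still settling, so I'll measure again.

Run:
```python
from h import *
s=robot.state();print(s["clock"],s["tcp_pos"],s["contact_force"])
im=robot.camera("wrist")
P=robot.camera_params("wrist")
for n in["tube_mid","plug","rack"]:
    for m in robot.mark_of("wrist",n)[:2]: print(n,m,atz("wrist",m["pixel"],{"tube_mid":.071,"rack":0}.get(n,.011)))
g=cv2.cvtColor(im,cv2.COLOR_RGB2GRAY)[190:220,300:340]
r,c=np.where(g<40);print("dark hole",190+r.mean(),300+c.mean(),len(r),atz("wrist",(190+r.mean(),300+c.mean()),.131))
print(plan((.516,.1257,.091),72.3))
```

```text
2.5 [0.51235244 0.13294175 0.22963065] [ 0.42268757 -1.16916087  0.48892712]
tube_mid {'pixel': [112.4, 309.0], 'conf': 0.6} [0.43772052 0.14269713 0.071     ]
tube_mid {'pixel': [187.4, 314.3], 'conf': 0.57} [0.51411565 0.12353755 0.071     ]
plug {'pixel': [167.0, 365.6], 'conf': 0.78} [0.52351307 0.18751141 0.011     ]
rack {'pixel': [165.4, 339.4], 'conf': 0.93} [0.51378578 0.15609664 0.        ]
dark hole 205.45652173913044 316.1847826086956 92 [0.51575856 0.12560664 0.131     ]
(array([-0.5 , -0.5 , 13.86]), array([ 0.  , -0.  ,  0.03]))
```

Emit:
send_rows([
  [-0.5, -0.5, 4, 0, 0, 0, 0.3],
  [-0.5, -0.5, 8, 0, 0, 0, 0.3],
  [-0.5, -0.5, 11.5, 0, 0, 0, 0.3],
  [-0.5, -0.5, 13.8, 0, 0, 0, 0.3],
  [-0.5, -0.5, 13.8, 0, 0, 0, 0.3],
  [-0.5, -0.5, 13.8, 0, 0, 0, 0.3],
])

```text
clock: 3.2
tcp_pos: [0.5152, 0.125, 0.0908]
tcp_rot: [-0.483, -3.101, 0.001]
contact_force: [0.4, 0.4, -0.1]
gripper_width: 0.0603
finger_force: 0.0
```

Run:
```python
from h import *
robot.camera("side")
s=robot.state();print(s["clock"],s["tcp_pos"],s["contact_force"],plan((.5157,.1256,.091),72.3))
```

```text
3.25 [0.51675374 0.12533533 0.09230015] [ 1.07330005 -0.23673668  1.10832119] (array([ 0.11, -0.01,  0.13]), array([ 0.02,  0.02, -0.03]))
```

Emit:
send_rows([
  [0, 0, 0, 0, 0, 0, -1],
  [0, 0, 0, 0, 0, 0, -1],
  [0, 0, 0, 0, 0, 0, -1],
  [0, 0, 0, 0, 0, 0, -1],
  [0, 0, 0, 0, 0, 0, -1],
  [0, 0, 0, 0, 0, 0, -1],
  [0, 0, 0, 0, 0, 0, -1],
  [0, 0, 0, 0, 0, 0, -1],
], newtons=45)

```text
clock: 3.92
tcp_pos: [0.5166, 0.1257, 0.0917]
tcp_rot: [0.484, 3.103, 0.002]
contact_force: [0.2, 1.5, -1.1]
gripper_width: 0.0151
finger_force: 45.0
```

Gripped at 16 mm. Lifting straight up.

Emit:
send_rows([
  [0, 0, -2, 0, 0, 0, -1],
  [0, 0, -4, 0, 0, 0, -1],
  [0, 0, -6, 0, 0, 0, -1],
  [0, 0, -9, 0, 0, 0, -1],
  [0, 0, -12, 0, 0, 0, -1],
  [0, 0, -13, 0, 0, 0, -1],
  [0, 0, -13, 0, 0, 0, -1],
])

```text
clock: 4.5
tcp_pos: [0.5182, 0.1253, 0.2244]
tcp_rot: [0.484, 3.099, 0.003]
contact_force: [0.6, -0.1, -1.3]
gripper_width: 0.0155
finger_force: 45.0
```

Run:
```python
from h import *
s=robot.state();print(s["clock"],s["tcp_pos"],s["contact_force"],s["gripper_width"],plan((.5025,-.08,.221),72.3))
robot.camera("side");robot.camera("top")
for n in["mouth","fork_knob"]:
    for c in("side","top"):
        for m in robot.mark_of(c,n)[:2]: print(n,c,m,atz(c,m["pixel"],.095 if n=="mouth" else .131))
```

```text
4.5 [0.51818607 0.12528498 0.22444256] [ 0.63657083 -0.13263872 -1.33105093] 0.015544390025806081 (array([ -4.77, -20.03,   0.31]), array([ 0.15,  0.28, -0.06]))
mouth side {'pixel': [159.6, 361.0], 'conf': 0.95} [ 0.50666384 -0.16875902  0.095     ]
mouth top {'pixel': [218.3, 368.2], 'conf': 0.82} [ 0.50744837 -0.16320451  0.095     ]
fork_knob side {'pixel': [131.5, 379.7], 'conf': 0.76} [ 0.48008209 -0.24394599  0.131     ]
fork_knob top {'pixel': [224.3, 397.2], 'conf': 0.83} [ 0.48445264 -0.23993606  0.131     ]
fork_knob top {'pixel': [223.9, 364.9], 'conf': 0.4} [ 0.48826194 -0.14869972  0.131     ]
```

Emit:
send_rows([
  [1, -4, 0, 0, 0, 0, -1],
  [1, -8, 0, 0, 0, 0, -1],
  [1, -12, 0, 0, 0, 0, -1],
  [1, -16, 0, 0, 0, 0, -1],
  [1, -20, 0, 0, 0, 0, -1],
  [1, -24, 0, 0, 0, 0, -1],
  [1, -28, 0, 0, 0, 0, -1],
  [1, -29.5, 0, 0, 0, 0, -1],
  [1, -29.5, 0, 0, 0, 0, -1],
  [1, -29.5, 0, 0, 0, 0, -1],
  [1, -29.5, 0, 0, 0, 0, -1],
])

```text
clock: 5.72
tcp_pos: [0.4168, -0.1518, 0.2209]
tcp_rot: [-0.483, -3.103, -0.001]
contact_force: [-0.4, -0.1, -0.4]
gripper_width: 0.0151
finger_force: 45.0
```

Run:
```python
from h import *
s=robot.state();print(s["clock"],s["tcp_pos"],s["contact_force"],s["gripper_width"])
robot.camera("side")
for k in range(2):
  im=robot.camera("wrist")
  for n,z in(("mouth",.095),("fork_knob",.131),("tube_foot",0.144)):
    for m in robot.mark_of("wrist",n)[:2]: print(n,m,atz("wrist",m["pixel"],z))
s=robot.state();print(s["clock"],s["tcp_pos"])
cv2.imwrite("pics/w2.png",im[:,:,::-1]); print(proj("wrist",(.504,-.167,.095)))
```

```text
5.7167 [ 0.41680614 -0.15183589  0.22090064] [-0.44716116 -0.10199009 -0.38147286] 0.015122307991345117
fork_knob {'pixel': [171.9, 571.1], 'conf': 0.29} [0.45409648 0.05659596 0.131     ]
tube_foot {'pixel': [205.8, 325.3], 'conf': 0.86} [ 0.41601902 -0.14868641  0.144     ]
tube_foot {'pixel': [112.9, 556.0], 'conf': 0.82} [0.39816795 0.03878851 0.144     ]
tube_foot {'pixel': [204.6, 319.4], 'conf': 0.85} [ 0.4133956 -0.1538035  0.144    ]
tube_foot {'pixel': [115.2, 554.8], 'conf': 0.69} [0.39971872 0.03710793 0.144     ]
6.1667 [ 0.41690803 -0.15271239  0.22153487]
(np.float64(270.10579421054484), np.float64(333.7095446412788))
```

View pics/w2.png

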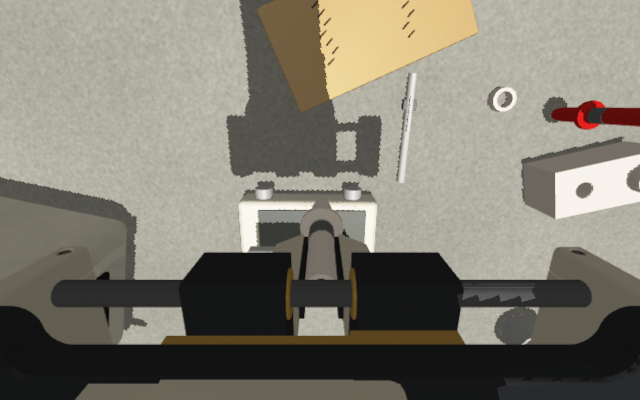

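The wrist view shows the tube hanging in the grip, its nose near (row 205, col 320). The gripper hides the socket, because I am on the wrong side of it. The other side gives a clear view.

Emit:
send_rows([
  [-4, 0.5, 0, 0, 0, 0, -1],
  [-8, 1, 0, 0, 0, 0, -1],
  [-12, 1.5, 0, 0, 0, 0, -1],
  [-16, 2, 0, 0, 0, 0, -1],
  [-18.5, 2, 0, 0, 0, 0, -1],
  [-18.5, 2, 0, 0, 0, 0, -1],
  [-18.5, 2, 0, 0, 0, 0, -1],
  [-18.5, 2, 0, 0, 0, 0, -1],
])

```text
clock: 6.83
tcp_pos: [0.598, -0.1902, 0.2208]
tcp_rot: [-0.485, -3.102, -0.0]
contact_force: [0.4, -0.9, -1.2]
gripper_width: 0.0154
finger_force: 45.0
```

Run:
```python
from h import *
s=robot.state();print(s["clock"],s["tcp_pos"],s["contact_force"],s["gripper_width"])
robot.camera("side")
for k in range(2):
  im=robot.camera("wrist")
  for n,z in(("mouth",.095),("fork_knob",.131),("tube_foot",0.144)):
    for m in robot.mark_of("wrist",n)[:2]: print(n,m,atz("wrist",m["pixel"],z))
s=robot.state();print(s["clock"],s["tcp_pos"])
cv2.imwrite("pics/w3.png",im[:,:,::-1]); print(proj("wrist",(.504,-.167,.095)))
```

```text
6.8333 [ 0.59801011 -0.19017865  0.22080684] [ 0.43946099 -0.85604043 -1.22589674] 0.015398329577710389
mouth {'pixel': [80.8, 317.0], 'conf': 0.85} [ 0.49955371 -0.16329634  0.095     ]
fork_knob {'pixel': [80.0, 214.4], 'conf': 0.6} [ 0.47772916 -0.23896059  0.131     ]
tube_foot {'pixel': [206.7, 323.9], 'conf': 0.85} [ 0.59792794 -0.18852501  0.144     ]
mouth {'pixel': [83.1, 315.6], 'conf': 0.85} [ 0.50181116 -0.1652271   0.095     ]
fork_knob {'pixel': [74.3, 213.5], 'conf': 0.61} [ 0.47445781 -0.23806666  0.131     ]
tube_foot {'pixel': [203.3, 322.2], 'conf': 0.62} [ 0.5951492  -0.18900886  0.144     ]
7.2833 [ 0.59889703 -0.19040429  0.22191159]
(np.float64(86.03718799133574), np.float64(314.4140117580106))
```

View pics/w3.png

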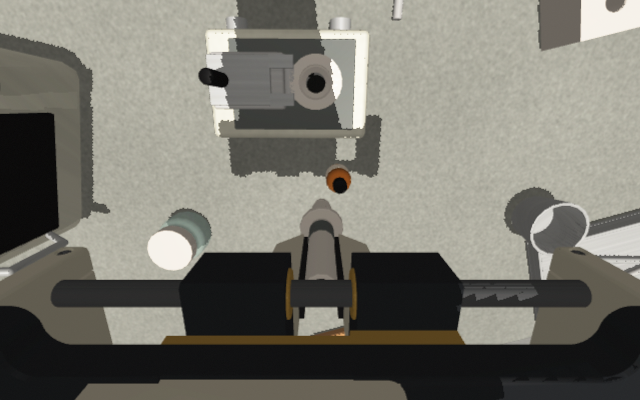

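The wrist view shows the socket mouth at (row 82, col 316) and the black knob at (77, 213), matching the networks. The amber bottle at (180, 339) is clear of my path. The mouth comes out at about (0.502, -0.166), so I move above it.

Run:
```python
from h import *
print(plan((.502,-.166,.22),72.3))
```

```text
(array([ 9.97, -0.63,  0.19]), array([ 0.  ,  0.02, -0.05]))
```

Emit:
send_rows([
  [4, -0.2, 0, 0, 0, 0, -1],
  [8, -0.5, 0, 0, 0, 0, -1],
  [9.9, -0.6, 0.1, 0, 0, 0, -1],
  [9.9, -0.6, 0.1, 0, 0, 0, -1],
  [9.9, -0.6, 0.1, 0, 0, 0, -1],
])

```text
clock: 7.7
tcp_pos: [0.5026, -0.166, 0.2212]
tcp_rot: [0.485, 3.103, -0.0]
contact_force: [0.4, 0.1, -0.2]
gripper_width: 0.0154
finger_force: 45.0
```

Run:
```python
from h import *
s=[]
for c in("side","top"):
    im=robot.camera(c);cv2.imwrite(f"pics/{c}2.png",im[:,:,::-1]);s.append(robot.state())
    for n in("tube_foot","mouth","fork_knob"):
        print(c,n,[(m["pixel"],m["conf"]) for m in robot.mark_of(c,n)[:2]])
print("pred foot",proj("side",(.502,-.166,.14)),proj("side",(.502,-.166,.095)),proj("top",(.502,-.166,.14)))
print([(a["clock"],a["tcp_pos"],a["contact_force"]) for a in s+[robot.state()]],plan((.502,-.166,.22),72.3))
a=cv2.imread("pics/side2.png")[70:230,310:430];cv2.imwrite("pics/d.png",cv2.resize(a,None,fx=3.7,fy=3.7,interpolation=2))
```

```text
side tube_foot [([293.5, 355.3], 0.79), ([146.5, 363.8], 0.54)]
side mouth [([160.3, 361.1], 0.78)]
side fork_knob [([132.8, 379.1], 0.54)]
top tube_foot []
top mouth [([223.4, 265.1], 0.59), ([220.0, 370.9], 0.57)]
top fork_knob []
pred foot (np.float64(147.06264231734224), np.float64(364.12527433631914)) (np.float64(160.74385364053683), np.float64(362.577036258941)) (np.float64(218.58743087303583), np.float64(371.1723264312347))
[(7.75, array([ 0.50377697, -0.16615029,  0.22133793]), array([-0.56268254,  0.17094282, -0.24148569])), (7.95, array([ 0.50403126, -0.16614087,  0.2206007 ]), array([ 0.11322154, -0.71399925, -0.72503333])), (8.1, array([ 0.50344993, -0.16601429,  0.22033767]), array([ 0.23077763, -0.293666  , -0.46584648]))] (array([ 0.14, -0.04,  0.03]), array([ 0.  , -0.01, -0.04]))
```

View pics/d.png

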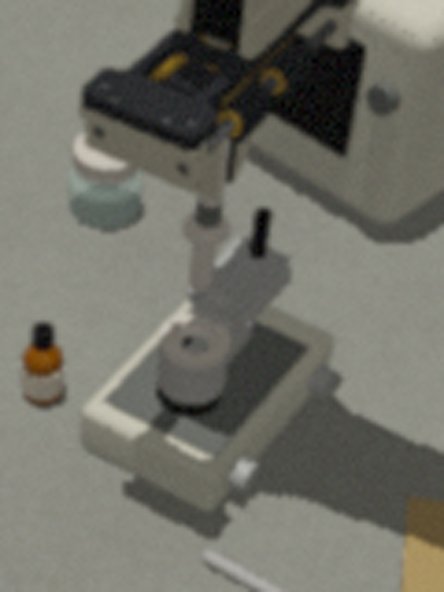

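The side crop shows the tube's nose (crop 200, 285) straight above the socket mouth (crop 193, 342). Everything else is undisturbed. Going down in steps while watching the force.

Emit:
send_rows([
  [0.1, 0, 1.5, 0, 0, 0, -1],
  [0.1, 0, 3, 0, 0, 0, -1],
  [0.1, 0, 4, 0, 0, 0, -1],
  [0.1, 0, 5, 0, 0, 0, -1],
  [0.1, 0, 5.5, 0, 0, 0, -1],
  [0.1, 0, 5.8, 0, 0, 0, -1],
  [0.1, 0, 5.8, 0, 0, 0, -1],
])

```text
clock: 8.68
tcp_pos: [0.5019, -0.1655, 0.162]
tcp_rot: [-0.485, -3.103, -0.0]
contact_force: [0.1, 0.6, 0.5]
gripper_width: 0.0151
finger_force: 45.0
```

Emit:
send_rows([
  [0, 0, 0.2, 0, 0, 0, -1],
  [0, 0, 0.4, 0, 0, 0, -1],
  [0, 0, 0.6, 0, 0, 0, -1],
  [0, 0, 0.8, 0, 0, 0, -1],
  [0, 0, 1.0, 0, 0, 0, -1],
  [0, 0, 1.0, 0, 0, 0, -1],
])

```text
clock: 9.18
tcp_pos: [0.5025, -0.1657, 0.1528]
tcp_rot: [0.484, 3.103, -0.0]
contact_force: [-0.2, 1.0, 3.9]
gripper_width: 0.0153
finger_force: 45.0
```

Emit:
send_rows([
  [0, 0, 0.2, 0, 0, 0, -1],
  [0, 0, 0.4, 0, 0, 0, -1],
  [0, 0, 0.6, 0, 0, 0, -1],
  [0, 0, 0.8, 0, 0, 0, -1],
  [0, 0, 1.0, 0, 0, 0, -1],
  [0, 0, 1.2, 0, 0, 0, -1],
  [0, 0, 1.2, 0, 0, 0, -1],
])

```text
clock: 9.77
tcp_pos: [0.503, -0.1659, 0.142]
tcp_rot: [0.484, 3.102, -0.0]
contact_force: [-2.3, 1.6, 12.4]
gripper_width: 0.0151
finger_force: 45.0
```

Emit:
send_rows([
  [0, 0, 0.15, 0, 0, 0, -1],
  [0, 0, 0.3, 0, 0, 0, -1],
  [0, 0, 0.45, 0, 0, 0, -1],
  [0, 0, 0.6, 0, 0, 0, -1],
  [0, 0, 0.75, 0, 0, 0, -1],
  [0, 0, 0.75, 0, 0, 0, -1],
])

```text
clock: 10.27
tcp_pos: [0.503, -0.1659, 0.1346]
tcp_rot: [0.484, 3.102, -0.0]
contact_force: [-2.5, 0.5, 12.4]
gripper_width: 0.0151
finger_force: 45.0
```

Emit:
send_rows([
  [0, 0, 0.1, 0, 0, 0, -1],
  [0, 0, 0.2, 0, 0, 0, -1],
  [0, 0, 0.3, 0, 0, 0, -1],
  [0, 0, 0.3, 0, 0, 0, -1],
])

```text
clock: 10.6
tcp_pos: [0.503, -0.1659, 0.1317]
tcp_rot: [0.484, 3.102, -0.0]
contact_force: [-3.7, 1.2, 12.4]
gripper_width: 0.0153
finger_force: 45.0
```

Emit:
send_rows([
  [0, 0, 0.1, 0, 0, 0, -1],
  [0, 0, 0.2, 0, 0, 0, -1],
  [0, 0, 0.2, 0, 0, 0, -1],
])

```text
clock: 10.85
tcp_pos: [0.503, -0.1659, 0.1299]
tcp_rot: [0.484, 3.102, -0.0]
contact_force: [-3.3, 1.3, 15.2]
gripper_width: 0.0152
finger_force: 45.0
```

Rising, so the nose is touching bottom. A little more.

Emit:
send_rows([
  [0, 0, 0.1, 0, 0, 0, -1],
  [0, 0, 0.2, 0, 0, 0, -1],
  [0, 0, 0.2, 0, 0, 0, -1],
])

```text
clock: 11.1
tcp_pos: [0.5032, -0.1659, 0.1284]
tcp_rot: [0.484, 3.101, -0.001]
contact_force: [-4.5, 1.9, 19.7]
gripper_width: 0.0154
finger_force: 45.0
```

Emit:
send_rows([
  [0, 0, 0.06, 0, 0, 0, -1],
  [0, 0, 0.06, 0, 0, 0, -1],
])

```text
clock: 11.27
tcp_pos: [0.5032, -0.1659, 0.128]
tcp_rot: [0.484, 3.101, -0.001]
contact_force: [-5.2, 2.7, 21.6]
gripper_width: 0.0151
finger_force: 45.0
```

Emit:
send_rows([
  [0, 0, -0.2, 0, 0, 0, -1],
  [0, 0, -0.4, 0, 0, 0, -1],
  [0, 0, -0.55, 0, 0, 0, -1],
  [0, 0, -0.55, 0, 0, 0, -1],
])

```text
clock: 11.6
tcp_pos: [0.5028, -0.1658, 0.1324]
tcp_rot: [0.484, 3.102, -0.0]
contact_force: [-1.9, 1.0, 7.7]
gripper_width: 0.0155
finger_force: 45.0
```

Emit:
send_rows([
  [0, 0, -0.1, 0, 0, 0, -1],
  [0, 0, -0.2, 0, 0, 0, -1],
  [0, 0, -0.2, 0, 0, 0, -1],
  [0, 0, -0.2, 0, 0, 0, -0.2],
  [0, 0, -0.2, 0, 0, 0, -0.2],
  [0, 0, -0.2, 0, 0, 0, -0.2],
  [0, 0, -0.2, 0, 0, 0, -0.2],
])

```text
clock: 12.18
tcp_pos: [0.5017, -0.1657, 0.1325]
tcp_rot: [-0.485, -3.103, 0.0]
contact_force: [-0.2, -0.4, -0.4]
gripper_width: 0.035
finger_force: 0.0
```

Emit:
send_rows([
  [0, 0, -2, 0, 0, 0, -0.2],
  [0, 0, -4, 0, 0, 0, -0.2],
  [0, 0, -7, 0, 0, 0, -0.2],
  [0, 0, -9, 0, 0, 0, -0.2],
  [0, 0, -9, 0, 0, 0, -1],
])

```text
clock: 12.6
tcp_pos: [0.5048, -0.1665, 0.2273]
tcp_rot: [0.484, 3.097, -0.002]
contact_force: [0.7, -0.2, 0.3]
gripper_width: 0.0336
finger_force: 0.0
```

Run:
```python
from h import *
s=robot.state();print(s["clock"],s["tcp_pos"],s["contact_force"])
ims=[]
for c in("side","top"):
    im=robot.camera(c)[:,:,::-1].copy()
    for n in("tube_mid","mouth","fork_knob"):print(c,n,[(m["pixel"],m["conf"]) for m in robot.mark_of(c,n)[:2]])
    for k,z in((.213,.2),(.213,.0)):
        r,q=proj(c,(.5025-.304*k,-.166-.953*k,z));cv2.circle(im,(int(q),int(r)),2,(0,0,255) if z else (0,255,0),-1)
    ims.append(cv2.resize(im[80:240,300:500] if c=="side" else im[130:290,300:500],None,fx=2,fy=2,interpolation=2))
print("pred mid",proj("side",(.5025,-.166,.115)),proj("side",(.5025,-.166,.175)))
cv2.imwrite("pics/e.png",np.hstack(ims))
```

```text
12.6 [ 0.50477104 -0.16654144  0.22725968] [ 0.73960132 -0.24744276  0.29599467]
side tube_mid [([279.9, 356.3], 0.89), ([153.9, 362.3], 0.73)]
side mouth [([160.6, 364.4], 0.84), ([335.6, 297.0], 0.16)]
side fork_knob [([169.0, 361.8], 0.72), ([130.7, 379.3], 0.55)]
top tube_mid [([247.4, 267.4], 0.39)]
top mouth [([220.5, 370.6], 0.48), ([222.0, 365.7], 0.21)]
top fork_knob []
pred mid (np.float64(154.72840369910418), np.float64(363.05199800663695)) (np.float64(135.7444230170403), np.float64(365.1911321918874))
```

View pics/e.png

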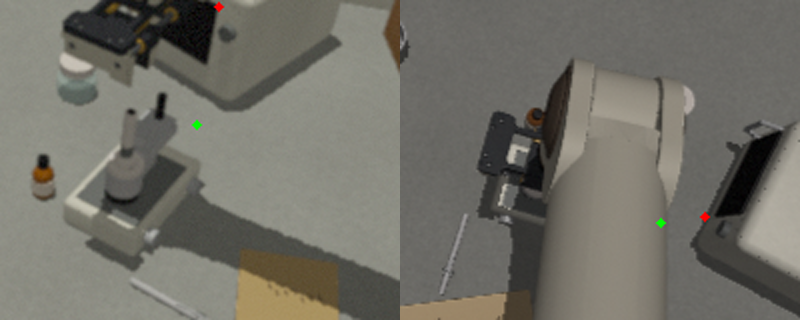

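The picture shows the tube standing in the socket (left half, about (130, 150)), with the black knob at (162, 105) still at the open end. A dark-screened appliance stands on the knob's far side. I'll check its height before reaching in there.

Run:
```python
from h import *
print(robot.state()["joints"])
a=cv2.imread("pics/side0.png")[0:200,330:580];b=cv2.imread("pics/top0.png")[100:300,390:640]
cv2.imwrite("pics/f.png",np.vstack([np.hstack([cv2.resize(x,None,fx=1.6,fy=1.6,interpolation=2) for x in(a,b)])]))
```

```text
[ 0.31426361  0.25947861 -0.05444672  1.87071805  0.01636769  1.01405591
  1.51394173]
```

View pics/f.png

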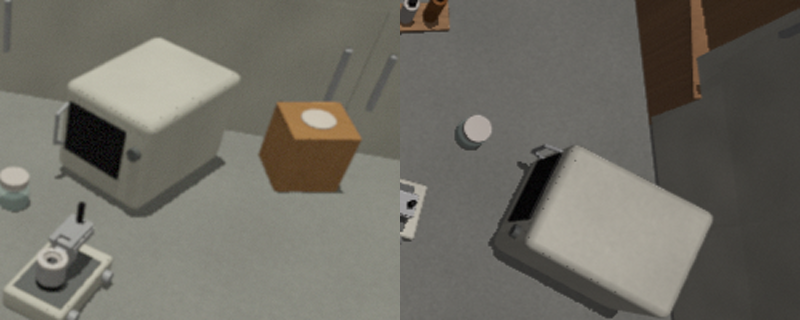

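Run:
```python
from h import *
# near vertical edge, bottom (135,208), top (150,128) in side; top-view bottom corner (492,240)
S=lambda c,r:(r/1.6,330+c/1.6); T=lambda c,r:(100+r/1.6,390+(c-400)/1.6)
bc=atz("side",S(137,207),0);print("near base corner",bc,"top view",atz("top",T(492,238),0))
print("top corner tri",tri([ray("side",S(150,130)),ray("top",T(527,242))]),tri([ray("side",S(72,82)),ray("top",T(573,147))]))
print("left base",atz("side",S(62,170),0), "handle",tri([ray("side",S(58,125)),ray("top",T(535,155))]))
```

```text
near base corner [ 0.39956729 -0.44337532  0.        ] top view [ 4.13131085e-01 -4.19368891e-01  2.22044605e-16]
top corner tri [ 0.40429694 -0.41685974  0.18187278] [ 0.55761239 -0.50214262  0.1938401 ]
left base [ 5.57895977e-01 -5.10070101e-01 -1.11022302e-16] handle [ 0.56165028 -0.46411165  0.12885823]
```

Run:
```python
from h import *
robot.camera("side")
s=robot.state();print(s["tcp_pos"],s["gripper_width"])
for k in(.122,.07):print(plan((.5022-.304*k,-.166-.953*k,.225),72.3))
```

```text
[ 0.50143446 -0.16550037  0.2219543 ] 0.001339262371563128
(array([ -0.1 , -12.23,  -0.3 ]), array([-0.  , -0.11, -0.05]))
(array([-0.09, -7.03, -0.3 ]), array([-0.  , -0.11, -0.05]))
```

Emit:
send_rows([
  [-0.1, -4, 0, 0, 0, 0, -1],
  [-0.1, -8, 0, 0, 0, 0, -1],
  [-0.1, -11.5, 0, 0, 0, 0, -1],
  [-0.1, -12.2, 0, 0, 0, 0, -1],
  [-0.1, -12.2, 1, 0, 0, 0, -1],
  [-0.1, -12.2, 4, 0, 0, 0, -1],
  [-0.1, -12.2, 7, 0, 0, 0, -1],
  [-0.1, -12.2, 9.1, 0, 0, 0, -1],
  [-0.1, -12.2, 9.1, 0, 0, 0, -1],
  [-0.1, -12.2, 9.1, 0, 0, 0, -1],
])

```text
clock: 13.88
tcp_pos: [0.4653, -0.2798, 0.1304]
tcp_rot: [-0.481, -3.101, -0.003]
contact_force: [0.2, 0.1, 0.3]
gripper_width: 0.0004
finger_force: 0.0
```

Run:
```python
from h import *
im=robot.camera("side")
s=robot.state();print(s["clock"],s["tcp_pos"],s["contact_force"])
u=np.array([.304,.953]);d=s["tcp_pos"][:2]-[.5022,-.166];print("along",d@u,"side",d@[-.953,.304])
cv2.imwrite("pics/g.png",cv2.resize(im[70:230,310:430,::-1],None,fx=3.7,fy=3.7,interpolation=2))
```

```text
13.9333 [ 0.46636772 -0.28086141  0.13189185] [-0.64102795 -0.45856075  0.67404616]
along -0.12035593411596082 side -0.0007696997327038685
```

View pics/g.png

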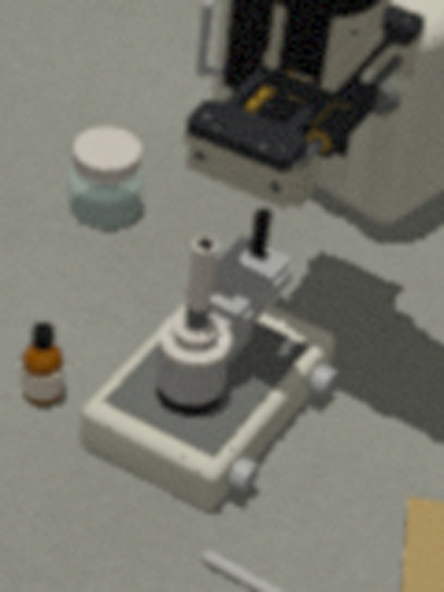

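The tube stands upright with its collar just above the rim, the fork is open (knob at crop (262, 230)), and the shut gripper is behind the knob. Pushing along +y.

Emit:
send_rows([
  [0, 0.4, 0, 0, 0, 0, -1],
  [0, 0.8, 0, 0, 0, 0, -1],
  [0, 1.2, 0, 0, 0, 0, -1],
  [0, 1.6, 0, 0, 0, 0, -1],
  [0, 2.0, 0, 0, 0, 0, -1],
  [0, 2.4, 0, 0, 0, 0, -1],
  [0, 2.4, 0, 0, 0, 0, -1],
])

```text
clock: 14.52
tcp_pos: [0.4736, -0.2587, 0.1323]
tcp_rot: [0.483, 3.103, -0.0]
contact_force: [0.3, -0.6, 0.5]
gripper_width: 0.0007
finger_force: 0.1
```

Emit:
send_rows([
  [0, 0.3, 0, 0, 0, 0, -1],
  [0, 0.6, 0, 0, 0, 0, -1],
  [0, 0.9, 0, 0, 0, 0, -1],
  [0, 1.2, 0, 0, 0, 0, -1],
  [0, 1.2, 0, 0, 0, 0, -1],
])

```text
clock: 14.93
tcp_pos: [0.4771, -0.2472, 0.132]
tcp_rot: [0.484, 3.104, 0.0]
contact_force: [0.2, -1.3, 0.8]
gripper_width: 0.0004
finger_force: 0.6
```

Run:
```python
from h import *
im=robot.camera("side");cv2.imwrite("pics/s3.png",im[:,:,::-1])
s=robot.state();d=s["tcp_pos"][:2]-[.5022,-.166];print(s["clock"],s["contact_force"],"along",d@[.304,.953],"side",d@[-.953,.304])
print(robot.mark_of("side","fork_knob")[:2],[proj("side",(.5022-.304*k,-.166-.953*k,.131)) for k in(.078,.064,.05)])
```

```text
14.9833 [ 1.10529084 -0.75198402  0.41643251] along -0.0851208815609509 side -0.0007150051278293212
[{'pixel': [272.3, 378.9], 'conf': 0.64}, {'pixel': [136.0, 376.0], 'conf': 0.54}] [(np.float64(132.52729426841566), np.float64(380.0195434935981)), (np.float64(135.53837308633163), np.float64(377.1878285097698)), (np.float64(138.5915087617817), np.float64(374.31656190977543))]
```

The knob is moving, about half-way now. Continuing to the end stop.

Emit:
send_rows([
  [0, 0.3, 0, 0, 0, 0, -1],
  [0, 0.6, 0, 0, 0, 0, -1],
  [0, 0.9, 0, 0, 0, 0, -1],
  [0, 1.1, 0, 0, 0, 0, -1],
  [0, 1.1, 0, 0, 0, 0, -1],
])

```text
clock: 15.45
tcp_pos: [0.4803, -0.2366, 0.1319]
tcp_rot: [-0.483, -3.104, -0.001]
contact_force: [-0.7, -1.8, 0.4]
gripper_width: 0.0006
finger_force: 0.5
```

Emit:
send_rows([
  [0, 0.15, 0, 0, 0, 0, -1],
  [0, 0.3, 0, 0, 0, 0, -1],
  [0, 0.3, 0, 0, 0, 0, -1],
])

```text
clock: 15.7
tcp_pos: [0.4809, -0.2345, 0.1319]
tcp_rot: [-0.485, -3.104, 0.0]
contact_force: [-0.4, -1.2, -0.3]
gripper_width: 0.0002
finger_force: 0.9
```

Emit:
send_rows([
  [0, 0.15, 0, 0, 0, 0, -1],
  [0, 0.3, 0, 0, 0, 0, -1],
  [0, 0.3, 0, 0, 0, 0, -1],
])

```text
clock: 15.95
tcp_pos: [0.4811, -0.2341, 0.1321]
tcp_rot: [-0.487, -3.103, 0.004]
contact_force: [-1.4, -6.3, 0.0]
gripper_width: 0.0004
finger_force: 3.6
```

Run:
```python
from h import *
im=robot.camera("side");cv2.imwrite("pics/s4.png",im[:,:,::-1])
s=robot.state();d=s["tcp_pos"][:2]-[.5022,-.166];print(s["clock"],s["contact_force"],"along",d@[.304,.953],"side",d@[-.953,.304])
print(robot.mark_of("side","fork_knob")[:3])
```

```text
16.0 [-2.60415917 -5.83491652 -0.32068267] along -0.07127421456977477 side -0.000574980202042847
[{'pixel': [137.8, 375.3], 'conf': 0.56}]
```

Emit:
send_rows([
  [0, 0.15, 0, 0, 0, 0, -1],
  [0, 0.3, 0, 0, 0, 0, -1],
  [0, 0.3, 0, 0, 0, 0, -1],
])

```text
clock: 16.3
tcp_pos: [0.4812, -0.2337, 0.1321]
tcp_rot: [-0.49, -3.103, 0.008]
contact_force: [-3.9, -12.2, 1.0]
gripper_width: 0.0006
finger_force: 6.4
```

Firm end stop. Backing off and lifting away.

Emit:
send_rows([
  [0, -1, 0, 0, 0, 0, -1],
  [0, -2.5, 0, 0, 0, 0, -1],
  [0, -3, 0, 0, 0, 0, -1],
  [0, -3, -3, 0, 0, 0, -1],
  [0, -3, -7, 0, 0, 0, -1],
  [0, -3, -11, 0, 0, 0, -1],
  [4, -3, -13, 0, 0, 0, -1],
  [8, -3, -13, 0, 0, 0, -1],
  [12, -3, -13, 0, 0, 0, -1],
  [12, -3, -13, 0, 0, 0, -1],
  [12, -3, -13, 0, 0, 0, -1],
])

```text
clock: 17.22
tcp_pos: [0.3575, -0.2194, 0.262]
tcp_rot: [-0.485, -3.104, -0.001]
contact_force: [1.2, -0.1, 0.2]
gripper_width: 0.0006
finger_force: 0.0
```

Run:
```python
from h import *
im=robot.camera("side");b=robot.camera("top")
s=robot.state();print(s["clock"],s["tcp_pos"],s["contact_force"])
for n in("fork_knob","tube_mid"):print(n,robot.mark_of("side",n)[:3],robot.mark_of("top",n)[:3])
r=lambda x:cv2.resize(x[:,:,::-1],(400,400),interpolation=2)
cv2.imwrite("pics/z.png",np.hstack([r(im[100:220,310:430]),r(b[160:280,330:450])]))
```

```text
17.3167 [ 0.36050355 -0.22058421  0.26251632] [ 0.28900674  0.01475034 -0.14619476]
fork_knob [{'pixel': [137.9, 374.7], 'conf': 0.82}, {'pixel': [229.8, 236.8], 'conf': 0.69}] [{'pixel': [223.6, 387.6], 'conf': 0.61}, {'pixel': [257.2, 320.4], 'conf': 0.16}]
tube_mid [{'pixel': [277.7, 357.2], 'conf': 0.77}, {'pixel': [158.0, 363.5], 'conf': 0.76}] [{'pixel': [247.2, 267.0], 'conf': 0.63}, {'pixel': [219.4, 370.2], 'conf': 0.59}]
```

View pics/z.png

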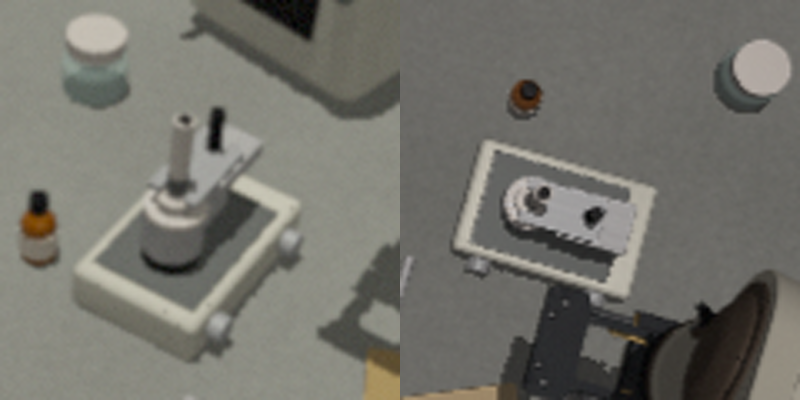

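The fork now straddles the tube above its collar, with the knob close to the tube (crop (217, 130) and (595, 215)). The bottles are undisturbed and the arm is clear, so I'm handing in.

```bash
python3 -c "
from workcell import robot
print(robot.job_done())"
```

```text
the job is handed in; nothing more can be done
None
```

The job is handed in at about 17 s: the white filter tube is home in the socket (push peaked at about 22 N), the fork is closed to its end stop over the collar, and in the last pictures the gripper is clear of everything and the unit's neighbours look undisturbed.

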